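Offer the paperweight on its dish

TASK

Free the wooden dish with the steel paperweight ball from its dock on the desk: turn the clamp knob clockwise as far as it goes, so that both jaws draw back. Then lift the dish by its bridge handle straight up, about 12 cm (at least 10 cm) off the dock, and only then turn it a quarter turn (either way) so that its two ears, which lay along the dock, lie square across it and the colleague across the desk can take one. Keep the dish level and the ball resting in its middle, never rolling out towards the rim and never touched, leave the other things on the desk where they are, and finish while still holding the dish up, level and still: do not put it down or let go.

Things in the scene. Friction and masses are not known exactly. Their poses are not given: they have to be found in the camera images.
- dock: Flat grey metal dock fixed on the desk, 335 x 150 mm, 12 mm thick, origin on the desk surface under the centre of the seated dish. Its x axis runs along it from the dish towards the clamp knob (it reaches from x = -130 to 205 mm), z is up. Four steel pins (8 mm thick, tops 36 mm above the desk) stand either side of the ears: the dish cannot turn until lifted some 20 mm.
- jaw_lip (a point): Inner end of the lip of the aluminium jaw on the knob's side, 24 mm wide, top 35 mm above the desk; a like jaw faces it on the dish's other side. The lips reach over the outer 12 mm of the ears at knob angle 0. Both jaws are driven by the knob, outwards 11 mm per rad, and are clear of the ears from about 1.1 rad on.
- knob (a joint): Clamp knob angle in rad: starts at 0 to 0.2 (jaws over the ears, dish locked), grows when turned clockwise seen from above, end stop at 1.45 (jaws fully back). It stays where it is left; it takes about 0.06 N m to turn.
- knob_grip (a point): Point on the knob's vertical axis, 7 mm below its top, at the height to grip it (69 mm above the desk, 165 mm from the dock's origin along the dock's x axis). The knob is a black upright grip bar 42 mm long, 14 mm wide, 32 mm tall on a 44 mm disc; this point's x axis lies along the bar and turns with it, z is up. At knob angle 0 the bar lies along the dock's x axis.
- dish_bar (a point): Centre of the bridge handle's bar of the dark wooden dish, the place to grip. The bar is level, 141 mm long along this point's y axis, 12 mm wide (x), 18 mm tall; z is up, square to the dish. Two legs at the bar's ends join it to the rim. While seated this point lies 112 mm above the desk, over the dock's origin, and its x axis lies along the dock's x axis.
- dish_hollow (a point): Lowest point of the dish's hollow, on the dish's axis, 92 mm below the bar's centre and 8 mm above the underside of its foot. The hollow is a shallow cone that rises by 7 degrees to the rim, 59 mm from the axis.
- ball_center (a point): Centre of the loose polished steel ball, 30 mm across, 0.11 kg, that rests in the middle of the dish.
- dish: The round dish, 132 mm across, 26 mm tall at the rim, about 0.28 kg (0.2 to 0.37): origin in the centre of the underside of its foot, 100 mm below the bar's centre (12 mm above the desk while seated), same axes as point dish_bar. Two ears, 28 mm wide and 6 mm thick, stick out along + and - x to 84 mm from the axis.
- ball: The steel ball itself (its origin lies on its skin and turns with it: use point ball_center).
- pencup: Bystander: black round pen cup, 72 mm across, 90 mm tall, with pens standing to 145 mm, origin under its centre.
- stapler: Bystander: black stapler 130 x 36 mm, 42 mm tall, origin under its centre.
- tape: Bystander: roll of tape lying flat, 90 mm across, 24 mm tall, origin under its centre.
- notes: Bystander: pad of notes 75 x 75 mm, 18 mm tall, origin under its centre.
- calculator: Bystander: desk calculator 130 x 80 mm, 15 mm tall, origin under its centre.
- glue: Bystander: small white glue pot, 36 mm across, 85 mm tall, origin under its centre.
There are look-alikes about, which are no part of the job. Of the things shaped like the ball, the steel one is meant.

How it is judged:
On the way, in this order (a step that is already met when the one before it is completed fails the run):
1. the clamp knob is turned clockwise and both jaws are back, the dish still in its place (value of joint knob above 1.2 rad and z of dish in the frame of dock below 0.02 m), for 0.2 s.
2. the dish is lifted clear of the dock, level and not yet turned, the ball in its middle (z of dish in the frame of dock above 0.07 m and angle between the x axis of dish and the x axis of dock, either way round below 0.3 rad and angle between dish's own z axis and vertical below 0.15 rad and horizontal distance between ball_center and dish_hollow below 0.02 m), for 0.1 s.
At the end, for the whole second after the job is handed in: Held by the fingers alone, touching nothing else: foot at least 95 mm above the desk (83 above the dock's deck), tilt under 0.1 rad, ears square across the dock within 0.12 rad, under 0.03 m/s, ball within 12 mm of the dish's middle, knob still past 1.15 rad (z of dish in the frame of dock above 0.095 m and angle between dish's own z axis and vertical below 0.1 rad and angle between the x axis of dish and the y axis of dock, either way round below 0.12 rad and horizontal distance between ball_center and dish_hollow below 0.012 m and distance between ball_center and dish_hollow below 0.025 m and linear speed of dish below 0.03 m/s and contact force between the fingers and dish above 2 N and contact force between dish and dock below 0.1 N and value of joint knob above 1.15 rad and contact force between dish and pencup below 0.1 N and contact force between dish and stapler below 0.1 N and contact force between dish and tape below 0.1 N and contact force between dish and notes below 0.1 N and contact force between dish and calculator below 0.1 N and contact force between dish and glue below 0.1 N); the arm keeps its last pose, push and grip.
It fails at once if the ball rolls more than 30 mm from the dish's middle or leaves it (horizontal distance between ball_center and dish_hollow above 0.03 m).
It fails at once if the dish is tipped by more than 0.25 rad (angle between dish's own z axis and vertical above 0.25 rad).
It fails at once if the robot touches the ball (contact force between the arm and ball above 0.2 N).
It fails at once if the fingers touch the ball (contact force between the fingers and ball above 0.2 N).
It fails at once if another thing on the desk is shifted or knocked over (distance of any of pencup, stapler, tape, notes, calculator, glue from where it was at the start of the episode above 0.03 m or angle between any of pencup, stapler, tape, notes, calculator, glue's own z axis and vertical above 0.5 rad).
It also fails if it takes over 59 s, if anything falls off the work surface, if the arm or the gripper's body presses on something with over 40 N, if the wrist force passes 120 N, or if a joint passes its speed limit or range.

ROBOT

A 7-joint arm with a two-finger parallel gripper is mounted at the origin on the work surface. World frame = base frame: x ahead of the robot, y to its left, z up, the work surface at z = 0. Lengths are in m, angles in rad, forces in N, time in s.
With the tool pointing down it reaches from about 0.4 to 0.875 m from the base axis. Payload 19.3 kg.
Tool frame: the origin (TCP) lies on the centre line of the jaws, within the pads' length; the fingertips stand 19 mm ahead of it and the grasp point (between the pads) is the TCP; z points along the fingers, y is the line along which they close (so a half turn about z gives the same grasp; the last joint's range is limited). The gripper opens to 85 mm and grips with 20 to 120 N. Pads are 22 mm wide; open, the fingers measure 114 mm over their backs; the gripper's body (76 mm by 85 mm) begins 54 mm behind the grasp point. The pads swing forward as they close: fully open they stand 13 mm farther back than shut.
Start: joints at [1.133, 0.521, -0.036, 1.599, 0.021, 1.021, -0.113], TCP at [0.225, -0.583, 0.25] pointing down, gripper open.
Joint ranges: [-2.91, 2.91], [-0.3, 2.13], [-1.5, 1.42], [0.17, 2.43], [-1.26, 4.41], [0.16, 1.93], [-2.52, 2.52]. Speed limits (rad/s): [1.89, 1.89, 2.39, 2.39, 3.01, 3.01, 3.01].

INTERFACE

Orientations are given as a unit quaternion [w, x, y, z].
In Python, from plant import reach, line_to, move_j, let_go, gripper_close, dwell, solve_ik, get_obs, camera, calibration, MotionError, job_done gives the robot as it stands. Calls block until the motion is done:
- reach(position, orientation): joint-space move of the TCP to a pose.
- line_to(position, attitude=None, rate=0.15): straight line of the TCP; attitude=None keeps the orientation; rate is the mean speed in m/s.
- move_j(angles): joint-space move.
- let_go() and gripper_close(strength=None): open the fingers fully, or close them until they stop; strength is the grip in N (None keeps the last).
- dwell(seconds).
- solve_ik(position, orientation): joint angles nearest the present ones, or None.
- get_obs(): the state.
- camera(name): name is "side" or "top"; returns the picture (420x560x3 uint8, red, green, blue); there is no depth.
- calibration(name): a dict with "camera_matrix" (3x3 intrinsics, pixels), "dist_coeffs" ([k1, k2, p1, p2, k3] as OpenCV has them; the pictures are not rectified), "T" (4x4, takes a point from camera to world coordinates). Camera axes: x right, y down, z forward; pixel columns grow to the right and rows downward; lengths in m; the calibration is good to about 2 mm. A picture is of the moment at which its call begins. calibration takes no time and is no camera call.
A pose or a line that the arm cannot do raises MotionError and nothing moves.
- job_done(): hands the job in; it is judged then, once.
The state is a dict: "time_s": time; "joint_pos": joint angles; "qd": joint speeds; "joint_torque": joint torques, N m; "tool_pos": TCP position; "ee_rot": TCP orientation; "contact_force": force on the tool from outside, world axes, zero at the start; "wrist_torque": the same for the moment, N m; "gripper_width": finger opening in m; "gripper_force": force on a finger pad.
Only numpy, scipy, OpenCV 4.12 (cv2) and the standard library are available. Lean on these libraries where they do the work, as an engineer would, in place of code of your own. Each camera call takes 0.05 s, during which the arm holds its last target. There are 200 camera calls.

## Working session

There is one attempt and no reset: what is moved stays moved. The work goes in short steps, each a Python script; the robot and the scene stay as the last script left them, time stands still between calls to the robot, and variables do not carry over. Pictures are saved under pics/ and viewed, at most 10 in all, crops included, and the job is handed in when it is done.

```bash
mkdir -p pics; python3 - <<'E'
from plant import *
import cv2,numpy as np
for n in("top","side"):
    im=camera(n); cv2.imwrite(f"pics/{n}0.png",im[:,:,::-1]); c=calibration(n)
    print(n,np.round(c["camera_matrix"],1).tolist(),c["dist_coeffs"],np.round(c["T"],3).tolist())
o=get_obs();print(o)
E
```

```text
top [[462.3, 0.0, 278.3], [0.0, 462.3, 210.3], [0.0, 0.0, 1.0]] [-0.16036584  0.          0.          0.          0.        ] [[0.029, -0.987, 0.157, 0.446], [-1.0, -0.028, 0.009, 0.1], [-0.004, -0.157, -0.988, 1.006], [0.0, 0.0, 0.0, 1.0]]
side [[495.7, 0.0, 278.2], [0.0, 495.7, 211.1], [0.0, 0.0, 1.0]] [-0.10564709  0.          0.          0.          0.        ] [[0.956, -0.155, 0.25, 0.357], [-0.293, -0.571, 0.767, -0.617], [0.024, -0.806, -0.592, 0.65], [0.0, 0.0, 0.0, 1.0]]
{'time_s': 0.1, 'joint_pos': array([ 1.13281105,  0.52196147, -0.03632576,  1.59988539,  0.02120588,
        1.02108682, -0.11282322]), 'qd': array([-3.63049004e-04, -1.37557895e-03, -7.59152032e-04, -1.79031078e-03,
        5.09651266e-04, -1.31208787e-03, -2.99084114e-05]), 'joint_torque': array([ 4.32329922e-03, -9.28496289e+01,  1.98405974e+00, -3.70533836e+01,
        1.80392771e-02,  5.46890151e-03, -9.94380480e-05]), 'tool_pos': array([ 0.22460027, -0.5829851 ,  0.24980239]), 'ee_rot': array([-4.62209087e-04,  9.83142318e-01,  1.82841338e-01, -1.21665699e-04]), 'contact_force': array([-0.09965204,  0.67255457,  0.63039051]), 'wrist_torque': array([0.05822369, 0.01315488, 0.0225496 ]), 'gripper_force': 0.0, 'gripper_width': 0.08553421049524532}
```

View pics/top0.png

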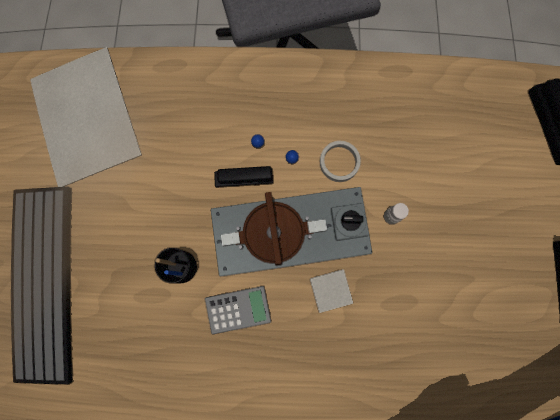

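View pics/side0.png

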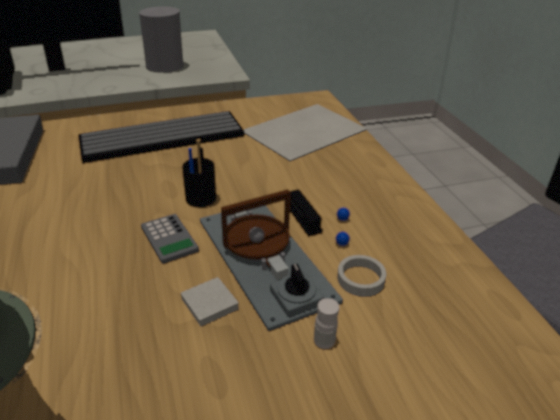

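The top view shows the dock with corners near (211,207), (361,188), (371,254) and (219,274), the bar from (269,195) to (279,262), and the knob near (351,220). In the side view the bar runs from (223,208) to (290,196) and the knob is near (297,280). Next I'll measure the dock by mask and look at enlarged crops.

```bash
cat > h.py <<'E'
import cv2,numpy as np
from plant import *
def ray(n,px):
    c=calibration(n);K=np.array(c["camera_matrix"]);T=np.array(c["T"])
    u=cv2.undistortPoints(np.array(px,float).reshape(-1,1,2),K,np.array(c["dist_coeffs"]))[:,0]
    return T[:3,3],np.c_[u,np.ones(len(u))]@T[:3,:3].T
def plane(n,px,z):
    o,d=ray(n,px); return o+d*((z-o[2])/d[:,2])[:,None]
def proj(n,P):
    c=calibration(n);W=np.linalg.inv(c["T"])
    return cv2.projectPoints(np.array(P,float).reshape(-1,1,3),cv2.Rodrigues(W[:3,:3])[0],W[:3,3],np.array(c["camera_matrix"]),np.array(c["dist_coeffs"]))[0][:,0]
E
python3 - <<'E'
from h import *
im=cv2.imread("pics/top0.png");hsv=cv2.cvtColor(im,cv2.COLOR_BGR2HSV)
b,g,r=[im[...,i].astype(int) for i in range(3)]
m=((b>=r-3)&(r>40)&(r<140)).astype(np.uint8)
m[:170]=0;m[290:]=0;m[:,:195]=0;m[:,385:]=0
m=cv2.morphologyEx(m,cv2.MORPH_OPEN,np.ones((3,3)))
cs=max(cv2.findContours(m,cv2.RETR_EXTERNAL,cv2.CHAIN_APPROX_NONE)[0],key=cv2.contourArea)
P=plane("top",cs[:,0],0.012)
R=cv2.minAreaRect((P[:,:2]*1000).astype(np.float32));print(R);bx=cv2.boxPoints(R);print(bx)
# frame: knob end = lower y
c=np.array(R[0])/1000
e=bx-bx.mean(0)
s=[(bx[i]-bx[i-1]) for i in range(4)];l=max(s,key=np.linalg.norm);l=l/np.linalg.norm(l);l*=-np.sign(l[1])
yaw=np.arctan2(l[1],l[0]);org=c-0.0375*l
print("org",org,"yaw",yaw,"knob",org+.165*l)
v=np.array([-l[1],l[0]])
pts=[[*org,.121],[*(org+.0705*v),.121],[*(org-.0705*v),.121],[*(org+.165*l),.076],[*(org+.205*l+.075*v),.012],[*(org+.205*l-.075*v),.012],[*(org-.13*l+.075*v),.012],[*(org-.13*l-.075*v),.012]]
out=[]
for n,(x,y,w,h) in dict(top=(200,180,190,110),side=(190,170,190,165)).items():
    I=cv2.imread(f"pics/{n}0.png")[y:y+h,x:x+w];k=4 if n=="top" else 3
    I=cv2.resize(I,None,fx=k,fy=k,interpolation=cv2.INTER_CUBIC)
    I=cv2.convertScaleAbs(I,alpha=1.7,beta=10)
    for q in proj(n,pts): cv2.drawMarker(I,tuple(int(t) for t in (q-[x,y]+.5)*k),(0,255,0),cv2.MARKER_CROSS,10)
    cv2.imwrite(f"pics/{n}_crop.png",I)
E
```

```text
((571.6066284179688, 13.861404418945312), (147.66590881347656, 195.72030639648438), 9.9139986038208)
[[482.02762   97.54843 ]
 [515.7248   -95.24924 ]
 [661.18567  -69.82562 ]
 [627.48846  122.972046]]
org [0.56515025 0.05080142] yaw -1.3977642 knob [ 0.59355831 -0.11173468]
```

View pics/top_crop.png

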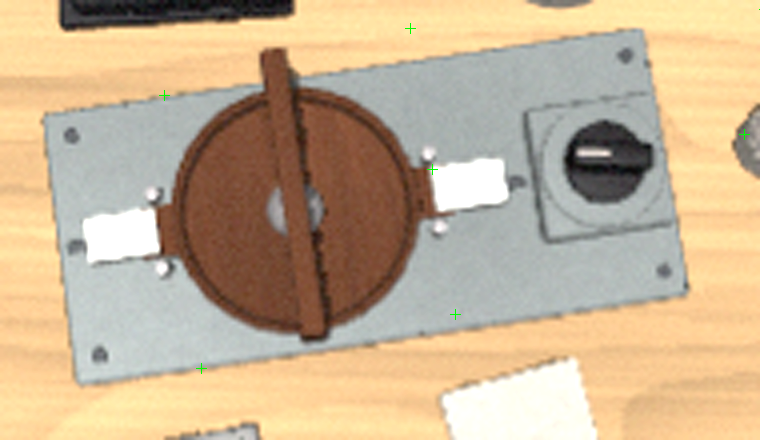

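View pics/side_crop.png

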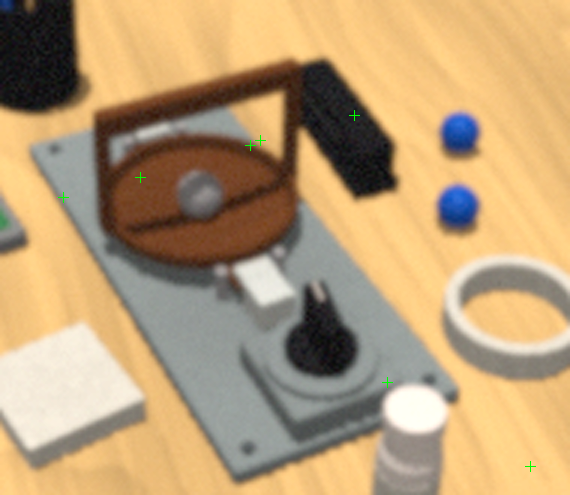

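The contour covered only part of the dock, because the dish splits it. The enlarged corners show clearly at (44,115), (643,30), (688,290) and (79,384), so I'll fit the known rectangle to those and check it against the bar ends and the knob in both views.

```bash
python3 - <<'E'
from h import *
f=lambda p,k,o:(np.array(p)+.5)/k-.5+np.array(o)
T=lambda p:f(p,4,(200,180)); S=lambda p:f(p,3,(190,170))
def fit(P,M):
    P=P[:,:2];M=np.array(M);a=P-P.mean(0);b=M-M.mean(0)
    yaw=np.arctan2((b[:,0]*a[:,1]-b[:,1]*a[:,0]).sum(),(a*b).sum())
    R=np.array([[np.cos(yaw),-np.sin(yaw)],[np.sin(yaw),np.cos(yaw)]])
    t=P.mean(0)-R@M.mean(0);return t,yaw,np.round((P-M@R.T-t)*1000,1).tolist()
M=[[-.13,.075],[.205,.075],[.205,-.075],[-.13,-.075]]
t,yaw,res=fit(plane("top",T([(44,115),(643,30),(688,290),(79,384)]),.012),M);print("top",t,yaw,res)
P=plane("side",S([(32,148),(238,480),(456,393),(0,0)])[:3],.012)
# side: left far corner(-x,-y side), near-left (x+,-y), near-right(x+,+y)
t2,y2,r2=fit(P,[M[3],M[2],M[1]]);print("side",t2,y2,r2)
c,s=np.cos(yaw),np.sin(yaw);W=lambda p:[t[0]+c*p[0]-s*p[1],t[1]+s*p[0]+c*p[1],p[2]]
# bar: top-face end centres in both views
be=plane("top",T([(273,50),(315,339)]),.121);print("bar ends top",be[:,:2],np.linalg.norm(be[0]-be[1]),"mid",be.mean(0),"yaw of x",np.arctan2(*(be[0]-be[1])[[1,0]])-np.pi/2)
bs=plane("side",S([(97,113),(297,63)]),.121);print("bar side",bs,bs.mean(0),np.linalg.norm(bs[0]-bs[1]))
print("knob expected",W([.165,0,.069]))
kk=plane("top",T([(567,159),(652,156)]),.076);print("knob bar",kk,"len",np.linalg.norm(kk[0]-kk[1]),np.arctan2(*(kk[1]-kk[0])[[1,0]]),kk.mean(0))
print("disc top center at z.044",plane("top",T([(604,160)]),.044))
E
```

```text
top [0.5534159  0.11766111] -1.3955133999801188 [[-1.0, -1.6], [-2.8, 0.8], [2.3, 2.2], [1.4, -1.4]]
side [0.55199269 0.11241418] -1.4032685352262104 [[1.9, -2.5], [2.4, -0.0], [-4.3, 2.5]]
bar ends top [[0.62153076 0.12949159]
 [0.48186063 0.10501774]] 0.14179814505744984 mid [0.5516957  0.11725466 0.121     ] yaw of x -1.3973313291703917
bar side [[0.48485655 0.10591055 0.121     ]
 [0.61874327 0.12594493 0.121     ]] [0.55179991 0.11592774 0.121     ] 0.1353773685355832
knob expected [np.float64(0.5821897129687383), np.float64(-0.044810630869548757), 0.069]
knob bar [[ 0.57822595 -0.02032609  0.076     ]
 [ 0.5809452  -0.06393443  0.076     ]] len 0.043693040091182266 -1.5085205960597121 [ 0.57958557 -0.04213026  0.076     ]
disc top center at z.044 [[ 0.58277538 -0.04408428  0.044     ]]
```

Both views agree with the given sizes: dish at about (0.552, 0.117), dock yaw -1.396, knob at (0.581, -0.043), knob angle about 0.11. Before moving, I'll check clearance to the glue pot and the wrist range.

```bash
cat >> h.py <<'E'
from scipy.spatial.transform import Rotation as Ro
YAW=-1.397; D=np.array([.552,.1168]); K=np.array([.5812,-.0436])
def down(psi):  # tool z down, tool y at yaw psi
    y=np.array([np.cos(psi),np.sin(psi),0]);z=np.array([0,0,-1.])
    q=Ro.from_matrix(np.c_[np.cross(y,z),y,z]).as_quat();return q[[3,0,1,2]]
E
python3 - <<'E'
from h import *
g=plane("top",[(400,209)],.085)[0,:2];c,s=np.cos(YAW),np.sin(YAW)
for n,p,z in(("glue",(400,209),.085),("pencup",(176,258),.09)):
    d=plane("top",[p],z)[0,:2]-D;print(n,c*d[0]+s*d[1],-s*d[0]+c*d[1])
for nm,p,z,ps in(("knob",K,.069,YAW-.11+np.pi/2),("knobend",K,.069,YAW-1.43+np.pi/2),("dish",D,.112,YAW),("dishup",D,.24,YAW+np.pi/2)):
    for k in(0,np.pi):
        q=solve_ik([*p,z],down(ps+k));print(nm,k,None if q is None else np.round(q,2))
E
```

```text
glue 0.2609738592452877 0.004448002098364122
pencup -0.20078051586449833 -0.028557562557219716
knob 0 [ 0.32  0.75 -0.5   1.82  0.52  0.71 -0.41]
knob 3.141592653589793 [-0.41  0.8   0.58  1.86 -0.67  0.68 -2.52]
knobend 0 [ 0.09  0.7  -0.16  1.83  0.18  0.62 -1.44]
knobend 3.141592653589793 [ 0.48  0.81 -0.74  1.81  0.74  0.82  1.24]
dish 0 [-0.08  0.63 -0.33  1.86  0.3   0.7  -1.97]
dish 3.141592653589793 [ 0.28  0.76 -0.86  1.84  0.74  0.9   0.8 ]
dishup 0 [ 0.18  0.51 -0.69  1.75  0.38  1.02 -0.48]
dishup 3.141592653589793 [-1.05  0.79  1.23  1.81 -0.82  1.16 -2.51]
```

```bash
cat >> h.py <<'E'
def st(t=""):
    o=get_obs();y=Ro.from_quat(np.array(o["ee_rot"])[[1,2,3,0]]).as_matrix()
    print(t,"t",round(o["time_s"],2),"p",np.round(o["tool_pos"],4),"psi",round(np.arctan2(y[1,1],y[0,1]),3),"tilt",round(np.arccos(min(1,-y[2,2])),3),"F",np.round(o["contact_force"],1),"M",np.round(o["wrist_torque"],2),"w",round(o["gripper_width"],4),"gf",round(float(np.max(o["gripper_force"])),1),"j7",round(o["joint_pos"][6],3));return o
E
python3 - <<'E'
from h import *
q=down(YAW-.11+np.pi/2)
reach([*K,.2],q);st("above")
line_to([*K,.069],rate=.08);st("down")
gripper_close(25);dwell(.3);st("closed")
for n in("top","side"):cv2.imwrite(f"pics/{n}1.png",camera(n)[:,:,::-1])
a=[cv2.resize(cv2.imread("pics/top1.png")[170:290,190:410],None,fx=3,fy=3),cv2.resize(cv2.imread("pics/side1.png")[210:330,190:410],None,fx=2,fy=2)]
a[1]=cv2.copyMakeBorder(a[1],0,0,0,220,cv2.BORDER_CONSTANT)
cv2.imwrite("pics/k1.png",np.vstack(a)[:600])
E
```

```text
above t 2.41 p [ 0.5812 -0.0448  0.2   ] psi 0.062 tilt 0.0 F [ 0.4 -0.4  0.6] M [-0.    0.   -0.01] w 0.0857 gf 0.0 j7 -0.291
down t 4.2 p [ 0.5814 -0.0436  0.0694] psi 0.064 tilt 0.001 F [0.7 0.9 0.1] M [-0.02 -0.02  0.02] w 0.0854 gf 0.0 j7 -0.401
closed t 5.15 p [ 0.5815 -0.0435  0.0691] psi 0.064 tilt 0.001 F [4.6 0.  0.2] M [ 0.16 -0.85  0.03] w 0.0134 gf 29.3 j7 -0.401
```

View pics/k1.png

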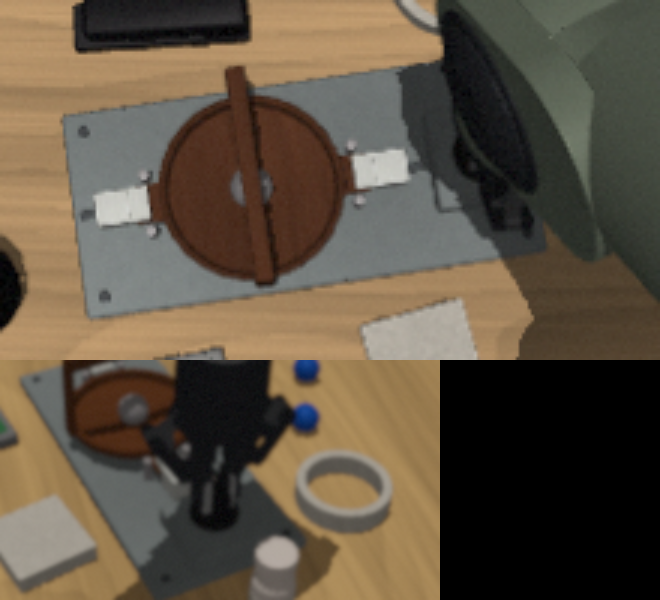

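The picture shows the fingers closed on the knob bar, and the 13.4 mm width against 14 mm with only 4.6 N of side force confirms the grip. Next I'll turn it clockwise with the last joint.

```bash
python3 - <<'E'
from h import *
q=np.array(get_obs()["joint_pos"]);a=-1.32
for k in range(1,7):
    q2=q.copy();q2[6]+=a*k/6;move_j(q2);st(k)
cv2.imwrite("pics/top2.png",camera("top")[:,:,::-1])
cv2.imwrite("pics/k2.png",cv2.resize(cv2.imread("pics/top2.png")[180:280,200:380],None,fx=4,fy=4))
E
```

```text
1 t 5.58 p [ 0.5816 -0.0435  0.0691] psi -0.152 tilt 0.001 F [ 4.5  1.6 -1.8] M [ 0.15 -0.95 -0.02] w 0.0136 gf 29.1 j7 -0.617
2 t 5.92 p [ 0.5817 -0.0435  0.0692] psi -0.372 tilt 0.001 F [ 5.5  0.3 -1.1] M [ 0.07 -1.16 -0.07] w 0.0138 gf 29.0 j7 -0.838
3 t 6.25 p [ 0.5818 -0.0436  0.0692] psi -0.592 tilt 0.001 F [ 5.7  0.7 -0.9] M [ 0.04 -1.34 -0.07] w 0.0133 gf 28.9 j7 -1.058
4 t 6.58 p [ 0.5819 -0.0437  0.0692] psi -0.813 tilt 0.001 F [ 7.3  0.  -2.7] M [ 0.05 -1.41 -0.13] w 0.0133 gf 28.8 j7 -1.278
5 t 6.92 p [ 0.582  -0.0437  0.0692] psi -1.033 tilt 0.002 F [ 6.9 -0.1 -3.1] M [-0.11 -1.53 -0.04] w 0.0136 gf 28.7 j7 -1.498
6 t 7.25 p [ 0.582  -0.0438  0.0692] psi -1.253 tilt 0.002 F [ 7.6 -1.4 -3. ] M [-0.15 -1.63 -0.04] w 0.0136 gf 28.7 j7 -1.718
```

View pics/k2.png

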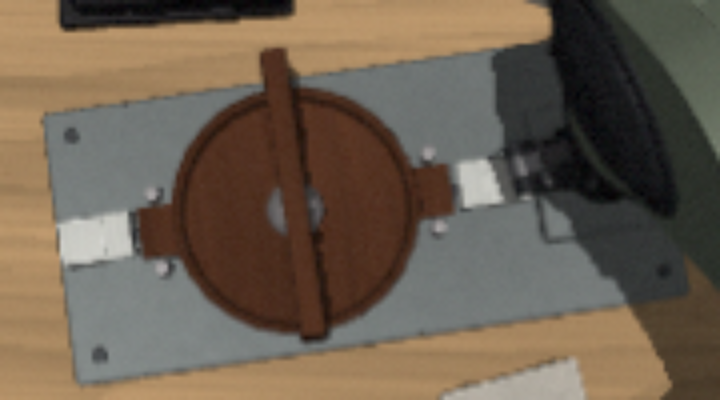

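Both white jaws are now clear of the ears: the left jaw's inner end is at (131,235) with the ear's end at (140,230), and the right jaw's is at (457,183) with the ear's end at (453,190). I'll go on to the end stop in small steps, watching the moment.

```bash
python3 - <<'E'
from h import *
q=np.array(get_obs()["joint_pos"])
for k in range(1,6):
    q[6]-=.03;move_j(q);dwell(.1);o=st(k)
    if abs(o["wrist_torque"][2])>.35:break
let_go();dwell(.2);st("open")
line_to([*get_obs()["tool_pos"][:2],.2],rate=.12)
reach([*D,.24],down(YAW));st("above dish")
for n in("top","side"):cv2.imwrite(f"pics/{n}3.png",camera(n)[:,:,::-1])
a=cv2.resize(cv2.imread("pics/top3.png")[170:290,190:390],None,fx=2.5,fy=2.5);b=cv2.resize(cv2.imread("pics/side3.png")[170:330,190:390],None,fx=1.8,fy=1.8)
cv2.imwrite("pics/k3.png",np.vstack([a,cv2.copyMakeBorder(b,0,0,0,140,cv2.BORDER_CONSTANT)]))
E
```

```text
1 t 7.65 p [ 0.582  -0.0439  0.0691] psi -1.28 tilt 0.002 F [ 5.4 -0.1 -1.8] M [ 0.07 -1.06  0.28] w 0.0139 gf 29.1 j7 -1.745
2 t 8.0 p [ 0.5821 -0.0439  0.0692] psi -1.31 tilt 0.002 F [ 5.2 -0.7  0. ] M [-0.04 -1.07  1.08] w 0.0134 gf 39.7 j7 -1.775
open t 8.89 p [ 0.582  -0.0438  0.0692] psi -1.312 tilt 0.002 F [-0.1 -0.2 -0.1] M [ 0.05 -0.   -0.08] w 0.0849 gf 0.0 j7 -1.777
above dish t 10.84 p [0.5519 0.1169 0.2396] psi -1.396 tilt 0.001 F [ 0.2 -1.2 -0.7] M [-0.07  0.01  0.06] w 0.0857 gf 0.0 j7 -2.005
```

View pics/k3.png

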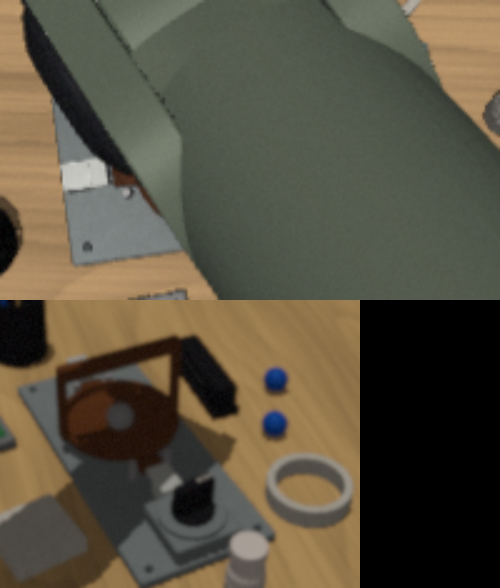

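The knob now stands square across the dock against its stop (the moment rose to 1.1 N m), and the ball is still in the middle. Next I'll grip the bar.

```bash
python3 - <<'E'
from h import *
line_to([*D,.113],rate=.08);st("down")
gripper_close(50);dwell(.4);o=st("closed")
p=o["tool_pos"]
line_to([p[0],p[1],p[2]+.01],rate=.02);dwell(.3);st("+10")
for n in("top","side"):cv2.imwrite(f"pics/{n}4.png",camera(n)[:,:,::-1])
cv2.imwrite("pics/k4.png",cv2.resize(cv2.imread("pics/side4.png")[150:320,180:380],None,fx=3,fy=3))
E
```

```text
down t 12.68 p [0.5522 0.1168 0.1134] psi -1.397 tilt 0.001 F [ 0.1 -0.9  0.1] M [ 0.04 -0.01 -0.04] w 0.0856 gf 0.0 j7 -2.117
closed t 13.74 p [0.552  0.1168 0.113 ] psi -1.397 tilt 0.0 F [-0.5  0.8 -1.9] M [ 0.3   0.04 -0.05] w 0.0113 gf 49.1 j7 -2.117
+10 t 14.69 p [0.5519 0.1168 0.1229] psi -1.397 tilt 0.0 F [ 0.4 -0.7 -2.9] M [ 0.02 -0.04  0.05] w 0.0112 gf 48.8 j7 -2.108
```

View pics/k4.png

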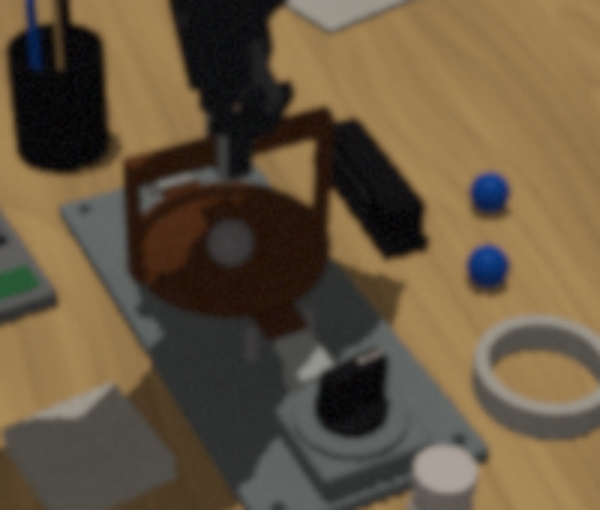

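The dish hangs level with the ball central, at (230,242), and the scale reads about 3 N. I'll lift it the rest of the way slowly, then turn it.

```bash
python3 - <<'E'
from h import *
line_to([.552,.1168,.235],rate=.04);dwell(.8);st("up")
q=np.array(get_obs()["joint_pos"])
N=16
for k in range(1,N+1):
    q2=q.copy();q2[6]+=np.pi/2*k/N;move_j(q2)
dwell(1.5);st("turned")
for n in("top","side"):cv2.imwrite(f"pics/{n}5.png",camera(n)[:,:,::-1])
cv2.imwrite("pics/k5.png",cv2.resize(cv2.imread("pics/side5.png")[90:320,170:390],None,fx=2.6,fy=2.6))
E
```

```text
up t 18.54 p [0.552  0.1168 0.235 ] psi -1.397 tilt 0.0 F [ 0.   0.9 -4.7] M [-0.02  0.03 -0.01] w 0.011 gf 48.8 j7 -2.01
turned t 24.04 p [0.552  0.1168 0.235 ] psi 0.174 tilt 0.0 F [-0.5 -0.3 -3.5] M [ 0.04 -0.04 -0.03] w 0.011 gf 48.8 j7 -0.439
```

View pics/k5.png

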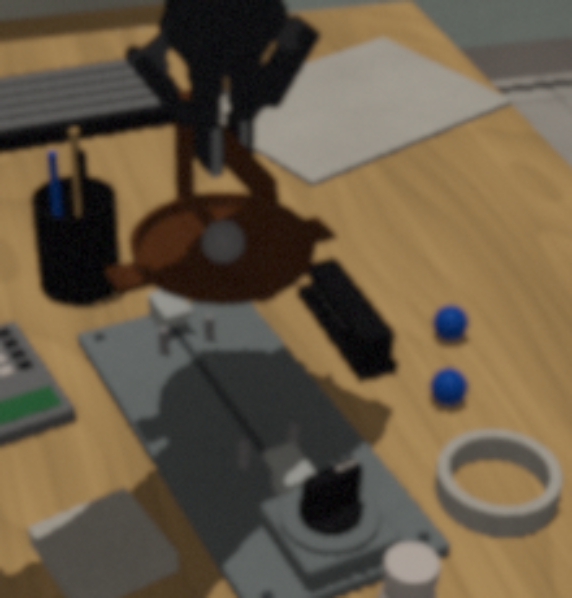

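The dish is level about 12 cm above the dock, with its ears across it, near (125,275) and (320,232). The ball is central at (223,242) and the knob is still fully turned, so I'm handing in.

```bash
python3 -c "
from plant import *
print(job_done())"
```

```text
the job is handed in; nothing more can be done
None
```

I handed the job in with the knob turned to its stop and the dish held still and level about 12 cm above the dock, its ears square across it and the ball in its middle; the verdict was not shown.

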